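Gauge the tenon of a brass lid finial in a taper slot

ROBOT

A 6-joint arm with a two-finger parallel gripper is mounted at the origin on the work surface. World frame = base frame: x ahead of the robot, y to its left, z up, the work surface at z = 0. Lengths are in m, angles in rad, forces in N, time in s.
With the tool pointing down it reaches from about 0.225 to 0.875 m from the base axis. Payload 3.4 kg.
Tool frame: the origin (TCP) lies midway between the tips of the shut fingers; the grasp point (between the pads) lies 19 mm behind it (pinch_z is the distance from the TCP to the grasp point, in m); z points along the fingers, y is the line along which they close (so a half turn about z gives the same grasp; the last joint's range is limited). The gripper opens to 85 mm and grips with 20 to 120 N. Pads are 22 mm wide; open, the fingers measure 114 mm over their backs; the gripper's body (76 mm by 85 mm) begins 54 mm behind the grasp point. The pads swing forward as they close: fully open they stand 13 mm farther back than shut.
Start: joints at [-1.316, 0.276, 1.505, -0, 1.361, -0.121], TCP at [0.211, -0.535, 0.231] pointing down, gripper open.
Joint ranges: [-2.89, 2.89], [-0.75, 2.08], [0.22, 2.7], [-1.18, 4.32], [0.11, 2.71], [-2.7, 2.7]. Speed limits (rad/s): [2.57, 2.57, 3.14, 3.14, 3.14, 3.14].

INTERFACE

Orientations are given as a unit quaternion [w, x, y, z].
In Python, from rig import get_state, get_image, sign_off, pinch_z gives the robot as it stands.
- The arm moves only by the tool send_rows, never from a script. Its argument "steps" is one flat list of numbers, 5 for each row, row after row: the gripper's target within -1 to 1 (fully open at 1, half-way at 0, shut at -1), then the shift along the tool's x, y, z in cm, then the turn about the tool's z in degrees. In form: [gripper, x, y, z, roll, gripper, x, y, z, roll, ...]. A call has 1 to 12 rows; each row shifts and turns the commanded pose from where the row before left it, along the tool's axes as they then stand; what a row does not reach is not made up. A row lasts 1/10 s, in which the tool goes at most 50 mm and 8.59 degrees, less where a joint would pass 70% of its speed; a pose out of reach is approached as far as the arm can. A call is refused whole if a number of a shift passes 5 or a number of a turn 8.59, either way. A call with a gripper value outside its range is refused whole. The fingers move at their own pace and stop on an object; "newtons" is the grip in N (left out, the last holds). Time passes only in rows, so rows that do not move let the fingers close. It gives the time, the measured TCP pose, the force, the opening and the grip force at its end, in the units of the state.
- get_state(): the state, without advancing time (a new reading comes with each control period).
- get_image(name): name is "scene" or "top" or "wrist"; returns a dict with "color" (420x560x3 uint8, red, green, blue), "mtx" (3x3 intrinsics, pixels), "k1" (the pictures are not rectified: a ray, as slopes to the right and down, at radius r is drawn at 1 + k1 r^2 times it, then the intrinsics apply), "T" (4x4, takes a point from camera to world coordinates); the wrist camera has in their place "mount" (4x4, takes a point from camera to tool coordinates, whose origin is the TCP and whose axes are the flange's). Camera axes: x right, y down, z forward; pixel columns grow to the right and rows downward; lengths in m; the calibration is good to about 2 mm. A picture is of the moment at which its call begins: read the wrist's pose just before it. There is no depth.
- sign_off(): hands the job in; it is judged then, once.
The state is a dict: "clock": time; "qpos": joint angles; "qd": joint speeds; "effort": joint torques, N m; "position": TCP position; "ee_rot": TCP orientation; "contact_force": force on the tool from outside, world axes, zero at the start; "moment": the same for the moment, N m; "width": finger opening in m; "gripper_force": force on a finger pad.
Only numpy, scipy, OpenCV 4.12 (cv2) and the standard library are available. Lean on these libraries where they do the work, as an engineer would, in place of code of your own. Each camera call takes 0.05 s, during which the arm holds its last target. There are 200 camera calls.

TASK

Take the finial with the plain straight stem from the wooden stand, hang it by its flange in the wide end of the taper gauge's slot, and slide it along the straight fence towards the narrow end, so that it pushes the brass rider ahead of it, until its tenon wedges; press it home gently with about 10 N along the slot, without forcing it, and let only the finial move the rider. Then draw it back out and return it upright to the hole it came from, leaving the rider where the finial stopped as the reading, and leave the other two finials alone.

Things in the scene. Friction and masses are not known exactly. Their poses are not given: they have to be found in the camera images.
- finial: Brass finial to gauge, 0.2 kg, the one with a plain straight stem. From below: tenon 28 mm long, between 18 and 21 mm thick (to be gauged), flange 48 mm wide, 8 thick, round stem 22 wide, 36 tall (z 36 to 72), pointed button 20 tall, 26 wide. Origin: centre of tenon's lower end; z up its axis. Hanging by its flange its origin is 12 mm over the table in the stand, 16 mm in the gauge.
- dome_finial: Another brass finial in the stand: same tenon and flange, with a squat 42 mm wide dome on top, 63 mm tall in all. Leave alone. Origin as for the finial.
- spire_finial: A third brass finial in the stand: same tenon and flange, with a pear-shaped spire on a thin neck, 94 mm tall in all. Leave alone. Origin as for the finial.
- stand: Fixed wooden block, 235 x 80 x 40 mm, with three holes 25 mm wide and 34 mm deep in its top, in a row along its x, 75 mm apart, the middle one at its centre. Origin: centre of the underside. Each hole holds one finial; the one to gauge may be in any of them.
- gauge: Fixed steel taper gauge on a 270 x 150 mm base plate. Origin: on the table, at the fence's slot face, at the wide mouth. x along the fence from mouth to narrow end, y across the slot from fence to jaw, z up. Fence: slot face y = 0 from x = -5 to 185 mm, 36 mm thick, engraved scale on its level top, 44 mm over the table. The slot is open at the mouth and above, its floor 8 mm over the table.
- jaw: Slanting jaw of the gauge, clamped at a setting that varies; it cannot move. Steel bar 165 x 36 x 36 mm, top 44 mm over the table. Origin: lower edge of its slot face at the mouth. x along its slot face to the narrow end, slanted 0.124 rad to the fence; y away from the slot; z up. Slot 28 to 33 mm wide at the mouth, 1 mm less every 8 mm: tenons wedge 50 to 120 mm along.
- rider (a joint): Travel (m) of the brass rider along the gauge, growing to the narrow end, 0 to 0.12. It slides with about 1.5 N of friction and stays where left. A bar across the slot 30 mm long, 62 wide, 11 tall, top 57 mm over the table; its flat nose towards the mouth stands at gauge x = 55 mm plus the travel and is met by the edge of the finial's flange.
- rider_mark (a point): Point moving with the rider, 24 mm before its nose towards the mouth, at the height of the gauge's top, 9 mm from the fence face: where the axis of a finial lies when it touches both the fence and the nose.
Things that resemble listed ones, but are neither listed nor needed, are in the scene too. Leave any blue or green look-alike of the finial alone.

How it is judged:
On the way:
1. the finial's tenon is wedged between fence and jaw, upright, pressed home (contact force between finial and jaw above 5 N and y of finial in the frame of jaw above -0.0098 m and y of finial in the frame of gauge below 0.0105 m and angle between finial's own z axis and vertical below 0.1 rad and height (world z) of finial below 0.022 m), for 0.2 s.
At the end, for the whole second after the job is handed in: The finial stands upright and at rest in the hole it came from (within 10 mm of its start), and the rider marks the place where its tenon wedged (within about 5 mm along the slot) (distance of finial from where it was at the start of the episode below 0.01 m and angle between finial's own z axis and vertical below 0.1 rad and linear speed of finial below 0.02 m/s and y of rider_mark in the frame of jaw between -0.0095 and -0.0083 m); the robot touches nothing.
It fails at once if the finial's tenon is forced into the wedge (over 20 N on the jaw) (contact force between finial and jaw above 20 N and y of finial in the frame of jaw above -0.0115 m).
It fails at once if the rider is moved by the gripper instead of the finial (contact force between the fingers and rider above 1 N).
It fails at once if another finial is disturbed (distance of any of dome_finial, spire_finial from where it was at the start of the episode above 0.015 m).
It also fails if it takes over 64 s, if anything falls off the work surface, if the arm or the gripper's body presses on something with over 40 N, if the wrist force passes 120 N, or if a joint passes its speed limit or range.

## Working session

There is one attempt and no reset: what is moved stays moved. The work goes in short steps, Python scripts to look and compute and a tool call to move; the robot and the scene stay as the last step left them, time stands still between calls to the robot, and variables do not carry over. Pictures are saved under pics/ and viewed, at most 10 in all, crops included, and the job is handed in when it is done.

Besides the shell and the picture viewer there is one more tool, called after ">>>" as name(argument=value, ...) on one line, values as JSON. send_rows: Moves the arm, as the interface text tells. Its arguments: {"type":"object","properties":{"steps":{"type":"array"},"newtons":{"type":"number"}},"required":["steps"]}

```bash
mkdir -p pics
python3 - <<'E'
from rig import *
import cv2,numpy as np
s=get_state();print(s);print(pinch_z)
for n in("scene","top"):
    d=get_image(n);cv2.imwrite(f"pics/{n}0.png",d["color"][:,:,::-1]);np.savez(f"{n}0.npz",**d);print(n,d["mtx"],d["k1"],d["T"])
E
```

```text
{'clock': 0.0, 'qpos': array([-1.31600682e+00,  2.76586519e-01,  1.50613245e+00,  2.09384714e-05,
        1.36069979e+00, -1.21013761e-01]), 'qd': array([-0.00154282, -0.00093685,  0.00091105,  0.00073425,  0.00059956,
       -0.00014122]), 'effort': array([-1.19083281e-03, -4.16774690e+01, -2.45804554e+01, -4.86177178e-04,
        1.10527565e-02, -3.27145180e-06]), 'position': array([ 0.21089694, -0.53435977,  0.23044482]), 'ee_rot': array([-9.11693302e-04,  9.82398368e-01,  1.86795644e-01, -5.08123609e-05]), 'contact_force': array([-0.55531406, -0.55420239,  1.06689955]), 'moment': array([ 0.01005593, -0.00891385,  0.06845769]), 'gripper_force': 0.0, 'width': 0.08558153010234903}
0.0187
scene [[413.74283305   0.         277.13842956]
 [  0.         413.74283305 212.51662729]
 [  0.           0.           1.        ]] -0.0834412868534153 [[ 0.62730614  0.5492611  -0.55208627  0.97279959]
 [ 0.77873778 -0.44913214  0.43800433 -0.13035116]
 [-0.00738095 -0.70469324 -0.70947372  0.57797483]
 [ 0.          0.          0.          1.        ]]
top [[490.70726387   0.         280.38705223]
 [  0.         490.70726387 207.23943898]
 [  0.           0.           1.        ]] -0.16323736527008792 [[ 0.01041866 -0.99128347  0.13133365  0.44878757]
 [-0.99934127 -0.01488823 -0.03309628  0.22880051]
 [ 0.03476312 -0.13090232 -0.9907856   0.96974403]
 [ 0.          0.          0.          1.        ]]
```

View pics/scene0.png

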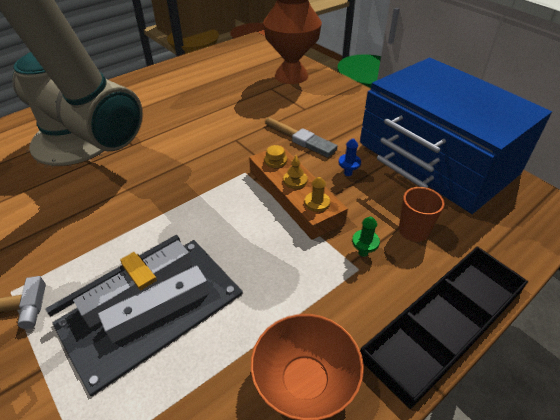

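View pics/top0.png

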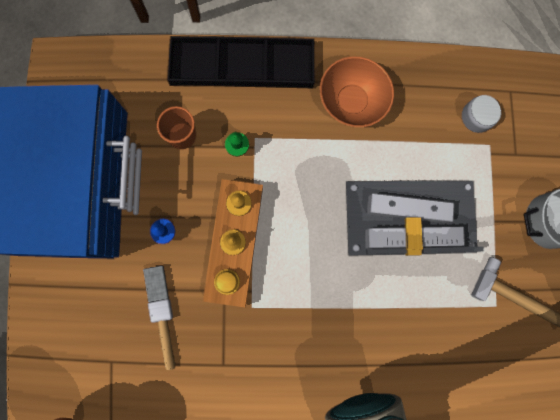

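Run:
```python
import cv2,numpy as np
a=cv2.imread("pics/scene0.png");b=cv2.imread("pics/top0.png")
f=lambda im,x,y,w,h,W,H:cv2.resize(im[y:y+h,x:x+w],(W,H),interpolation=cv2.INTER_CUBIC)
t=np.hstack([f(a,245,135,110,105,400,382),f(b,195,170,80,140,218,382)])
t=np.hstack([t,np.zeros((382,182,3),np.uint8)])
u=f(b,340,175,145,90,800,497)[30:460]
cv2.imwrite("pics/crop1.png",t);cv2.imwrite("pics/crop2.png",u)
```

```text
(no output)
```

View pics/crop1.png

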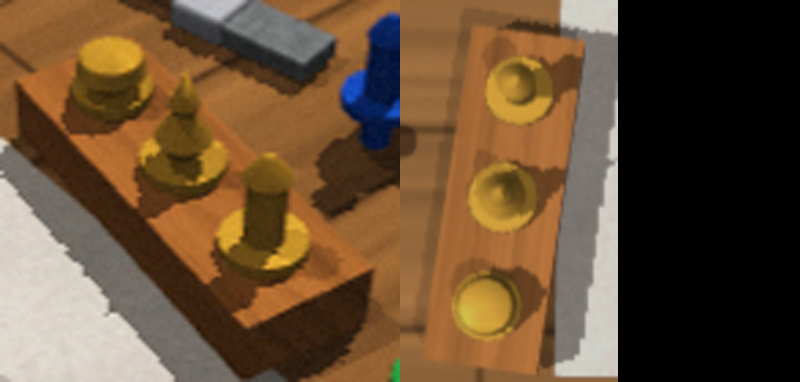

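View pics/crop2.png

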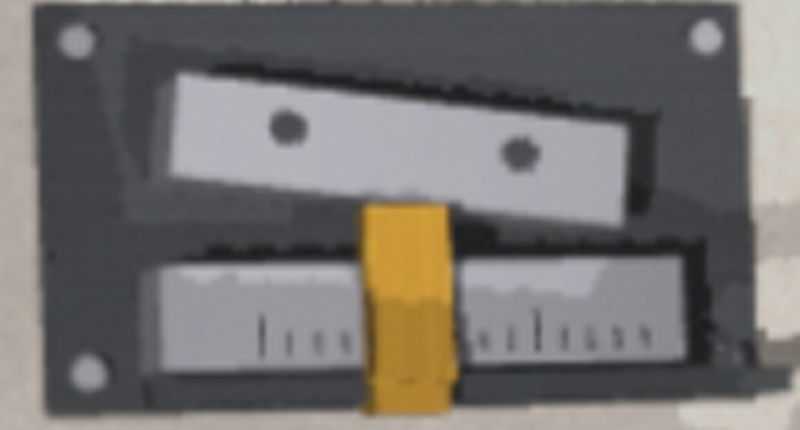

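```bash
cat > h.py <<'E'
import numpy as np,cv2
def ray(px,d,T):
    K=d["mtx"];k=float(d["k1"]);p=(np.atleast_2d(px)-[K[0,2],K[1,2]])/[K[0,0],K[1,1]]
    u=p.copy()
    for _ in range(20): u=p/(1+k*(u**2).sum(1,keepdims=True))
    v=np.c_[u,np.ones(len(u))]@T[:3,:3].T
    return T[:3,3],v
def onz(px,z,d,T):
    o,v=ray(px,d,T);return o+v*((z-o[2])/v[:,2])[:,None]
E
python3 - <<'E'
from h import *
np.set_printoptions(precision=4,suppress=True)
t=np.load("top0.npz");s=np.load("scene0.npz")
c=lambda P:np.array([[340+u/5.517-.4,175+(v+30)/5.522-.4] for u,v in P])
F=onz(c([(158,267),(683,255),(162,373),(688,360)]),.044,t,t["T"]);J=onz(c([(172,178),(625,226),(182,72),(630,125)]),.044,t,t["T"])
print("fence",F,np.linalg.norm(F[1]-F[0]));print("jaw",J,np.linalg.norm(J[1]-J[0]))
R=onz(c([(362,205),(450,205),(370,413),(452,413)]),.057,t,t["T"]);print("rider",R)
# flanges at z=.048 : top crop
P=[[195+(u-400)/2.725-.3,170+v/2.73-.3] for u,v in[(520,91),(503,198),(485,307)]]
W=onz(P,.048,t,t["T"]);print("fl top",W,np.linalg.norm(np.diff(W,axis=0),axis=1))
P=[[245+u/3.64-.3,135+v/3.64-.3] for u,v in[(263,240),(183,160),(112,88)]]
print("fl scene",onz(P,.048,s,s["T"]))
print("tip z=.104", onz([[195+(515-400)/2.725-.3,170+80/2.73-.3]],.104,t,t["T"]),onz([[245+268/3.64-.3,135+153/3.64-.3]],.104,s,s["T"]))
E
```

```text
fence [[ 0.5332  0.029   0.044 ]
 [ 0.5393 -0.1627  0.044 ]
 [ 0.4964  0.028   0.044 ]
 [ 0.5019 -0.1634  0.044 ]] 0.19186053359964594
jaw [[ 0.5644  0.0237  0.044 ]
 [ 0.5494 -0.1411  0.044 ]
 [ 0.6018  0.0196  0.044 ]
 [ 0.5857 -0.1443  0.044 ]] 0.16551538896364223
rider [[ 0.5543 -0.0404  0.057 ]
 [ 0.5546 -0.0721  0.057 ]
 [ 0.4825 -0.042   0.057 ]
 [ 0.4825 -0.0712  0.057 ]]
fl top [[0.5778 0.277  0.048 ]
 [0.5034 0.2872 0.048 ]
 [0.4287 0.2981 0.048 ]] [0.0751 0.0754]
fl scene [[0.583  0.2736 0.048 ]
 [0.5095 0.2828 0.048 ]
 [0.436  0.2926 0.048 ]]
tip z=.104 [[0.5772 0.2775 0.104 ]] [[0.5806 0.2745 0.104 ]]
```

>>> send_rows(steps=[0, 0, 0, 0, -8.5, 0, 0, 0, 0, -8.5, 0, 0, 0, 0, -8.5, 0, 0, 0, 0, -8.5, 0, 0, 0, 0, -8.5, 0, 0, 0, 0, -8.5, 0, 0, 0, 0, -8.5, 0, 0, 0, 0, -8.5, 0, 0, 0, 0, -2.3])

```text
clock: 1.0
position: [0.2109, -0.5346, 0.2308]
ee_rot: [-0.0, 0.695, 0.719, 0.0]
contact_force: [-0.7, 0.4, -0.9]
width: 0.0428
gripper_force: 0.0
```

>>> send_rows(steps=[0, 4, 1.97, 0, 0, 0, 4, 1.97, 0, 0, 0, 4, 1.97, 0, 0, 0, 4, 1.97, 0, 0, 0, 4, 1.97, 0, 0, 0, 4, 1.97, 0, 0, 0, 4, 1.97, 0, 0, 0, 4, 1.97, 0, 0, 0, 4, 1.97, 0, 0, 0, 4, 1.97, 0, 0])

```text
clock: 2.0
position: [0.3953, -0.127, 0.2312]
ee_rot: [0.0, 0.696, 0.718, -0.0]
contact_force: [0.7, -0.0, -0.2]
width: 0.0426
gripper_force: 0.0
```

>>> send_rows(steps=[0, 4, 1.97, 0, 0, 0, 4, 1.97, 0, 0, 0, 4, 1.97, 0, 0, 0, 4, 1.97, 0, 0, 0, 4, 1.97, 0, 0, 0, 4, 1.97, 0, 0, 0, 4, 1.97, 0, 0, 0, 4, 1.97, 0, 0, 0, 3, 1.97, 0, 0, 0, 0, 0, 0, 0])

```text
clock: 3.0
position: [0.5629, 0.2307, 0.23]
ee_rot: [-0.0, 0.694, 0.72, 0.001]
contact_force: [0.0, -1.4, 0.3]
width: 0.0426
gripper_force: 0.0
```

```bash
cat >> h.py <<'E'
from scipy.spatial.transform import Rotation as Ro
def wrist(name):
    from rig import get_state,get_image
    s=get_state();d=get_image("wrist");cv2.imwrite(f"pics/{name}.png",d["color"][:,:,::-1])
    M=np.eye(4);q=s["ee_rot"];M[:3,:3]=Ro.from_quat([q[1],q[2],q[3],q[0]]).as_matrix();M[:3,3]=s["position"]
    T=M@d["mount"];np.savez(name+".npz",mtx=d["mtx"],k1=d["k1"],T=T,M=M);return s,d,T
E
python3 - <<'E'
from h import *
s,d,T=wrist("w1");print(s["position"],d["mount"])
E
```

```text
[0.5629428  0.23067003 0.22998166] [[ 1.79394798e-04 -9.47893977e-01 -3.18585900e-01  8.26637044e-02]
 [ 9.99999437e-01  5.03225795e-04 -9.34159368e-04 -1.22738263e-03]
 [ 1.04580468e-03 -3.18585553e-01  9.47893534e-01 -1.42959859e-01]
 [ 0.00000000e+00  0.00000000e+00  0.00000000e+00  1.00000000e+00]]
```

View pics/w1.png

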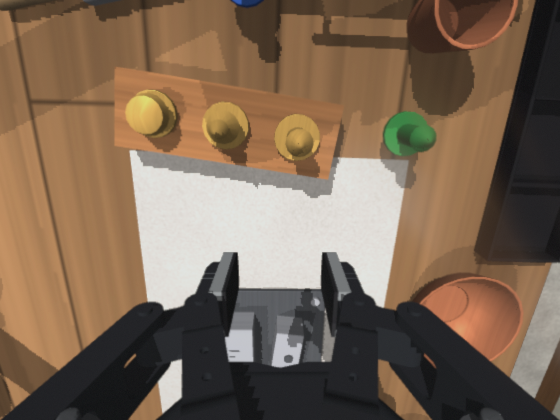

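Run:
```python
from h import *
d=np.load("w1.npz");im=cv2.imread("pics/w1.png")
h=cv2.cvtColor(im,cv2.COLOR_BGR2HSV);m=cv2.inRange(h,(19,120,60),(32,255,255))
n,l,st,ce=cv2.connectedComponentsWithStats(m)
for i in range(1,n):
    if st[i,4]>300:
        cs,_=cv2.findContours((l==i).astype(np.uint8),0,2);c=max(cs,key=len)[:,0,:]
        w=onz(c,.048,d,d["T"])
        (x,y),r=cv2.minEnclosingCircle((w[:,:2]*1000).astype(np.float32))
        print(st[i],ce[i],x,y,r)
print("eye",onz([[297.5,138]],.048,d,d["T"]), "tip",onz([[300,143]],.104,d,d["T"]))
```

```text
[ 126   90   51   47 1838] [151.2257889  113.01468988] 427.8939208984375 296.030029296875 25.876602172851562
[ 202  102   47   47 1642] [225.16017052 125.04506699] 503.5193176269531 286.4127197265625 23.792179107666016
[ 275  114   44   46 1571] [296.37364736 136.76193507] 577.6472778320312 277.8049011230469 23.523914337158203
eye [[0.57854712 0.27694319 0.048     ]] tip [[0.57751716 0.27897191 0.104     ]]
```

>>> send_rows(steps=[0, 2.3, 0.84, 0, 0, 0, 2.27, 0.83, 0, 0, 0, 0, 0, 4, 0, 0, 0, 0, 3, 0, 0, 0, 0, 3, 0, 0, 0, 0, 2.5, 0, 0, 0, 0, 2.5, 0, 0, 0, 0, 1.5, 0, 0, 0, 0, 1.0, 0, 0, 0, 0, 0.4, 0, 0, 0, 0, 0, 0, 0, 0, 0, 0, 0])

```text
clock: 4.25
position: [0.577, 0.2728, 0.0532]
ee_rot: [0.0, 0.696, 0.718, 0.001]
contact_force: [-0.5, -0.1, 1.3]
width: 0.0423
gripper_force: 0.0
```

>>> send_rows(newtons=30, steps=[0, 0.4, 0.1, 0.2, 0, 0, 0, 0, 0, 0, -1, 0, 0, 0, 0, -1, 0, 0, 0, 0, -1, 0, 0, 0, 0, -1, 0, 0, 0, 0, -1, 0, 0, 0, 0])

```text
clock: 4.95
position: [0.578, 0.2772, 0.0508]
ee_rot: [0.0, 0.696, 0.718, 0.001]
contact_force: [1.3, 0.5, 4.2]
width: 0.0209
gripper_force: 29.6
```

>>> send_rows(steps=[-1, 0, 0, -1, 0, -1, 0, 0, -2, 0, -1, 0, 0, -2, 0, -1, 0, 0, -2, 0, -1, 0, 0, 0, 0])

```text
clock: 5.45
position: [0.5783, 0.2773, 0.1229]
ee_rot: [0.001, 0.696, 0.718, 0.002]
contact_force: [2.0, 0.4, -2.1]
width: 0.0213
gripper_force: 30.2
```

>>> send_rows(steps=[-1, -2, -0.3, 0, 0, -1, -3, -0.43, 0, 0, -1, -3.5, -0.5, 0, 0, -1, -3.5, -0.5, 0, 0, -1, -3.5, -0.5, 0, 0, -1, -3.5, -0.5, 0, 0, -1, -3.5, -0.5, 0, 0, -1, -3, -0.43, 0, 0, -1, -1.7, -0.3, 0, 0, -1, 0, 0, 0, 0, -1, 0, 0, 0, 0])

```text
clock: 6.55
position: [0.545, 0.0035, 0.1192]
ee_rot: [-0.001, 0.696, 0.718, -0.001]
contact_force: [0.6, -0.2, -2.2]
width: 0.0211
gripper_force: 30.2
```

Run:
```python
from h import *
from rig import get_image
s,d,T=wrist("w2");print(s["position"],s["ee_rot"],s["contact_force"])
t=get_image("top")["color"][:,:,::-1]; cv2.imwrite("pics/top2.png",t)
c=get_image("scene")["color"][:,:,::-1]; cv2.imwrite("pics/scene2.png",c)
w=d["color"][:,:,::-1]
u=cv2.resize(w[180:420,140:420],(400,343));v=cv2.resize(c[200:380,20:260],(400,300))
v=np.vstack([v,np.zeros((43,400,3),np.uint8)])
cv2.imwrite("pics/c2.png",np.hstack([u,v]))
```

```text
[0.54501138 0.00346438 0.11920986] [-1.24807773e-03  6.96297295e-01  7.17752066e-01 -7.00530063e-04] [ 0.6169723  -0.17331256 -2.19039708]
```

View pics/c2.png

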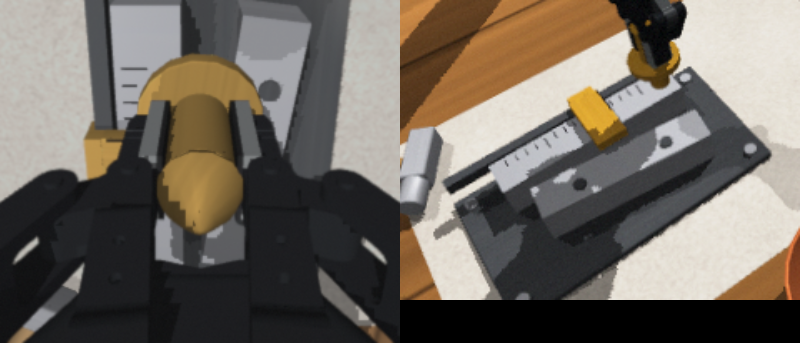

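Run:
```python
from h import *
d=np.load("w2.npz")
g=cv2.cvtColor(cv2.imread("pics/w2.png"),cv2.COLOR_BGR2GRAY)
for r in (182,190,198,206,214): print(r,[int(v) for v in g[r,255:325:2]])
c=lambda u,v:[140+u/1.4286,180+v/1.4292]
print(onz([c(179,6),c(182,55),c(108,6),c(241,6),c(236,40),c(315,6)],.044,d,d["T"]).round(4))
```

```text
182 [106, 106, 106, 106, 106, 103, 51, 40, 68, 68, 69, 70, 69, 70, 70, 69, 69, 72, 73, 80, 80, 79, 80, 81, 82, 80, 97, 105, 104, 104, 104, 103, 103, 103, 103]
190 [172, 172, 172, 171, 171, 164, 51, 41, 40, 43, 69, 70, 69, 69, 69, 69, 69, 70, 80, 81, 80, 78, 79, 81, 83, 84, 73, 82, 113, 106, 105, 104, 102, 102, 101]
198 [172, 172, 172, 171, 171, 165, 57, 41, 40, 39, 40, 69, 70, 70, 69, 70, 70, 69, 78, 81, 80, 78, 80, 81, 84, 83, 73, 140, 144, 144, 144, 144, 144, 144, 144]
206 [173, 173, 173, 172, 173, 167, 58, 40, 40, 39, 39, 39, 41, 68, 69, 70, 70, 71, 81, 81, 80, 79, 79, 76, 85, 83, 110, 143, 144, 144, 143, 144, 144, 144, 144]
214 [172, 172, 172, 172, 171, 166, 58, 41, 40, 39, 40, 40, 68, 70, 69, 69, 69, 69, 78, 81, 80, 78, 80, 84, 83, 90, 142, 144, 144, 144, 143, 143, 144, 144, 143]
[[5.322e-01 2.740e-02 4.400e-02]
 [5.343e-01 6.000e-04 4.400e-02]
 [4.958e-01 2.630e-02 4.400e-02]
 [5.640e-01 2.840e-02 4.400e-02]
 [5.625e-01 1.000e-02 4.400e-02]
 [6.019e-01 2.970e-02 4.400e-02]]
```

Run:
```python
import cv2
w=cv2.imread("pics/w2.png");cv2.imwrite("pics/c3.png",cv2.resize(w[90:290,180:440],(780,600),interpolation=cv2.INTER_CUBIC))
```

```text
(no output)
```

View pics/c3.png

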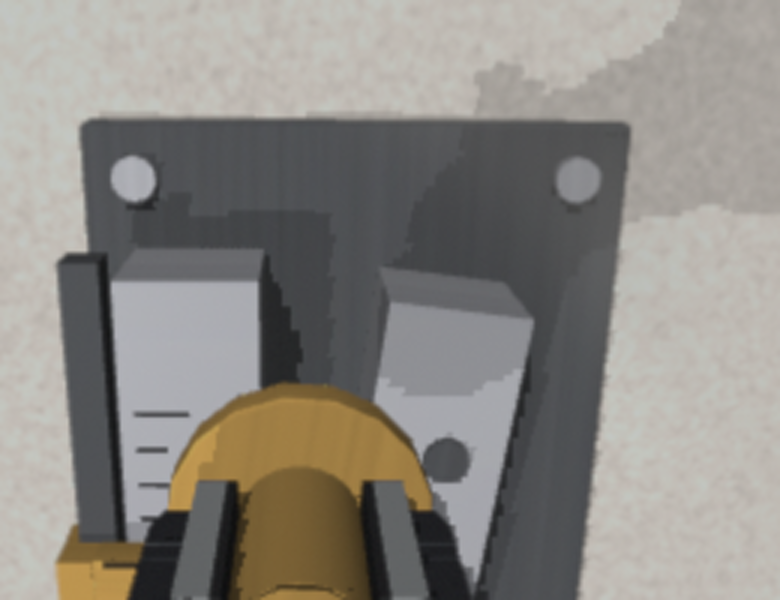

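>>> send_rows(steps=[-1, 0.6, 0.3, 0, 0, -1, 0, 0, 0, 0, -1, 0, 0, 1.5, 0, -1, 0, 0, 1.5, 0, -1, 0, 0, 1.0, 0, -1, 0, 0, 0.7, 0, -1, 0, 0, 0.6, 0, -1, 0, 0, 0.4, 0, -1, 0, 0, 0, 0])

```text
clock: 7.6
position: [0.549, 0.0099, 0.063]
ee_rot: [-0.0, 0.696, 0.718, -0.0]
contact_force: [0.2, -0.3, -2.4]
width: 0.0212
gripper_force: 30.2
```

>>> send_rows(steps=[-1, 0, 0, 0.3, 0, -1, 0, 0, 0.2, 0, -1, 0, 0, 0.2, 0, -1, 0, 0, 0, 0])

```text
clock: 8.0
position: [0.549, 0.0099, 0.0561]
ee_rot: [-0.0, 0.696, 0.718, -0.0]
contact_force: [-0.4, 0.4, -2.3]
width: 0.0212
gripper_force: 30.2
```

>>> send_rows(steps=[-1, 0, -0.1, 0.1, 0, -1, 0, -0.1, 0, 0, -1, 0, -0.1, 0, 0, -1, 0, -0.05, 0, 0, -1, 0, -0.05, 0, 0, -1, 0, 0, 0, 0])

```text
clock: 8.6
position: [0.5451, 0.0097, 0.0553]
ee_rot: [0.0, 0.696, 0.718, -0.0]
contact_force: [-0.0, 0.2, -2.4]
width: 0.0213
gripper_force: 30.2
```

>>> send_rows(steps=[-1, 0, -0.05, 0, 0, -1, 0, -0.05, 0, 0, -1, 0, 0, 0, 0])

```text
clock: 8.9
position: [0.5441, 0.0097, 0.0553]
ee_rot: [0.0, 0.696, 0.718, -0.0]
contact_force: [-0.1, 0.2, -2.3]
width: 0.0211
gripper_force: 30.2
```

>>> send_rows(steps=[-1, 0, -0.05, 0, 0, -1, 0, 0, 0, 0, -1, 0, 0, 0, 0])

```text
clock: 9.2
position: [0.5438, 0.0097, 0.0553]
ee_rot: [0.0, 0.696, 0.718, 0.0]
contact_force: [0.3, 0.3, -3.2]
width: 0.0208
gripper_force: 30.2
```

>>> send_rows(steps=[-1, 0, -0.05, 0, 0, -1, 0, 0, 0, 0, -1, 0, 0, 0, 0])

```text
clock: 9.5
position: [0.5437, 0.0097, 0.0554]
ee_rot: [0.0, 0.696, 0.718, 0.0]
contact_force: [1.5, 1.0, -3.1]
width: 0.0209
gripper_force: 30.0
```

>>> send_rows(steps=[-1, -0.4, 0, 0, 0, -1, -0.5, 0, 0, 0, -1, -0.5, 0, 0, 0, -1, -0.4, 0, 0, 0, -1, -0.4, 0, 0, 0, -1, 0, 0, 0, 0])

```text
clock: 10.1
position: [0.5443, -0.0132, 0.0554]
ee_rot: [0.001, 0.696, 0.718, -0.0]
contact_force: [1.9, -0.4, -1.6]
width: 0.0208
gripper_force: 30.1
```

>>> send_rows(steps=[-1, -0.2, 0, 0, 0, -1, -0.3, 0, 0, 0, -1, -0.3, 0, 0, 0, -1, -0.3, 0, 0, 0, -1, -0.3, 0, 0, 0, -1, -0.3, 0, 0, 0, -1, -0.3, 0, 0, 0, -1, -0.2, 0, 0, 0, -1, -0.1, 0, 0, 0, -1, 0, 0, 0, 0])

```text
clock: 11.1
position: [0.5449, -0.0356, 0.0553]
ee_rot: [0.0, 0.696, 0.718, 0.0]
contact_force: [4.0, 2.8, -2.5]
width: 0.021
gripper_force: 30.2
```

>>> send_rows(steps=[-1, -0.2, 0.03, 0, 0, -1, -0.2, 0, 0, 0, -1, -0.2, 0, 0, 0, -1, -0.2, 0, 0, 0, -1, -0.2, 0, 0, 0, -1, 0, 0, 0, 0])

```text
clock: 11.7
position: [0.5451, -0.0457, 0.0553]
ee_rot: [0.0, 0.696, 0.718, -0.0]
contact_force: [3.2, 2.8, -1.5]
width: 0.0212
gripper_force: 30.2
```

>>> send_rows(steps=[-1, -0.15, 0.02, 0, 0, -1, -0.15, 0, 0, 0, -1, -0.15, 0, 0, 0, -1, -0.15, 0, 0, 0, -1, -0.1, 0, 0, 0, -1, -0.1, 0, 0, 0, -1, 0, 0, 0, 0])

```text
clock: 12.4
position: [0.5454, -0.0535, 0.0552]
ee_rot: [-0.0, 0.696, 0.718, -0.0]
contact_force: [2.4, 1.9, -2.3]
width: 0.0209
gripper_force: 30.2
```

>>> send_rows(steps=[-1, -0.1, 0, 0, 0, -1, -0.1, 0, 0, 0, -1, -0.1, 0, 0, 0, -1, -0.1, 0, 0, 0, -1, -0.1, 0, 0, 0, -1, 0, 0, 0, 0])

```text
clock: 13.0
position: [0.5456, -0.0585, 0.0552]
ee_rot: [-0.0, 0.696, 0.718, -0.0]
contact_force: [0.4, 1.3, -1.8]
width: 0.0214
gripper_force: 30.2
```

>>> send_rows(steps=[-1, -0.1, 0, 0, 0, -1, -0.1, 0, 0, 0, -1, -0.1, 0, 0, 0, -1, -0.1, 0, 0, 0, -1, 0, 0, 0, 0])

```text
clock: 13.5
position: [0.5457, -0.0625, 0.0552]
ee_rot: [-0.0, 0.696, 0.718, -0.0]
contact_force: [0.1, 1.8, -2.3]
width: 0.0214
gripper_force: 30.2
```

>>> send_rows(steps=[-1, -0.1, 0, 0, 0, -1, -0.1, 0, 0, 0, -1, -0.1, 0, 0, 0, -1, 0, 0, 0, 0])

```text
clock: 13.9
position: [0.5458, -0.0655, 0.0552]
ee_rot: [-0.0, 0.696, 0.718, -0.0]
contact_force: [-1.5, 1.4, -3.0]
width: 0.0212
gripper_force: 30.1
```

>>> send_rows(steps=[-1, 0, -0.05, 0, 0, -1, 0, 0, 0, 0])

```text
clock: 14.1
position: [0.5458, -0.0655, 0.0553]
ee_rot: [0.0, 0.696, 0.718, 0.0]
contact_force: [-0.4, 1.4, -3.3]
width: 0.0211
gripper_force: 30.1
```

>>> send_rows(steps=[-1, -0.05, 0, 0, 0, -1, -0.05, 0, 0, 0, -1, 0, 0, 0, 0])

```text
clock: 14.4
position: [0.5458, -0.0663, 0.0553]
ee_rot: [0.0, 0.696, 0.718, 0.0]
contact_force: [1.5, 2.7, -3.9]
width: 0.0211
gripper_force: 30.1
```

>>> send_rows(steps=[-1, -0.05, 0, 0, 0, -1, 0, 0, 0, 0, -1, 0, 0, 0, 0])

```text
clock: 14.7
position: [0.5458, -0.0668, 0.0553]
ee_rot: [0.0, 0.696, 0.718, 0.0]
contact_force: [1.5, 2.4, -2.0]
width: 0.0209
gripper_force: 30.1
```

>>> send_rows(steps=[-1, -0.05, 0, 0, 0, -1, 0, 0, 0, 0, -1, 0, 0, 0, 0])

```text
clock: 15.0
position: [0.5458, -0.0673, 0.0554]
ee_rot: [0.0, 0.696, 0.718, 0.0]
contact_force: [1.4, 2.8, -3.8]
width: 0.0213
gripper_force: 30.1
```

>>> send_rows(steps=[-1, -0.05, 0, 0, 0, -1, -0.05, 0, 0, 0, -1, 0, 0, 0, 0, -1, 0, 0, 0, 0])

```text
clock: 15.4
position: [0.5459, -0.0684, 0.0554]
ee_rot: [0.0, 0.696, 0.718, 0.0]
contact_force: [2.7, 1.6, -3.4]
width: 0.0213
gripper_force: 30.1
```

>>> send_rows(steps=[-1, -0.05, 0, 0, 0, -1, -0.05, 0, 0, 0, -1, 0, 0, 0, 0, -1, 0, 0, 0, 0])

```text
clock: 15.8
position: [0.5459, -0.0694, 0.0554]
ee_rot: [0.0, 0.696, 0.718, 0.0]
contact_force: [1.5, 2.9, -3.5]
width: 0.0209
gripper_force: 30.1
```

>>> send_rows(steps=[-1, -0.05, 0, 0, 0, -1, -0.05, 0, 0, 0, -1, -0.05, 0, 0, 0, -1, 0, 0, 0, 0])

```text
clock: 16.2
position: [0.5459, -0.0709, 0.0554]
ee_rot: [0.0, 0.696, 0.718, 0.0]
contact_force: [2.1, 3.1, -2.1]
width: 0.0212
gripper_force: 30.1
```

>>> send_rows(steps=[-1, -0.05, 0, 0, 0, -1, -0.05, 0, 0, 0, -1, -0.05, 0, 0, 0, -1, 0, 0, 0, 0])

```text
clock: 16.6
position: [0.5459, -0.0724, 0.0553]
ee_rot: [0.0, 0.696, 0.718, 0.0]
contact_force: [2.5, 2.6, -3.5]
width: 0.0213
gripper_force: 30.1
```

>>> send_rows(steps=[-1, -0.05, 0, 0, 0, -1, -0.05, 0, 0, 0, -1, -0.05, 0, 0, 0, -1, 0, 0, 0, 0])

```text
clock: 17.0
position: [0.546, -0.0739, 0.0553]
ee_rot: [0.0, 0.696, 0.718, 0.0]
contact_force: [1.9, 2.6, -2.9]
width: 0.0214
gripper_force: 30.1
```

>>> send_rows(steps=[-1, -0.05, 0, 0, 0, -1, -0.05, 0, 0, 0, -1, -0.05, 0, 0, 0, -1, 0, 0, 0, 0])

```text
clock: 17.4
position: [0.546, -0.0754, 0.0553]
ee_rot: [0.0, 0.696, 0.718, -0.0]
contact_force: [3.1, 2.8, -4.0]
width: 0.021
gripper_force: 30.1
```

>>> send_rows(steps=[-1, -0.05, 0, 0, 0, -1, -0.05, 0, 0, 0, -1, 0, 0, 0, 0])

```text
clock: 17.7
position: [0.546, -0.0764, 0.0553]
ee_rot: [0.0, 0.696, 0.718, -0.0]
contact_force: [2.5, 2.3, -1.4]
width: 0.0212
gripper_force: 30.1
```

>>> send_rows(steps=[-1, -0.05, 0, 0, 0, -1, -0.05, 0, 0, 0, -1, 0, 0, 0, 0])

```text
clock: 18.0
position: [0.546, -0.0774, 0.0553]
ee_rot: [0.0, 0.696, 0.718, -0.0]
contact_force: [2.6, 4.0, -2.1]
width: 0.0213
gripper_force: 30.1
```

>>> send_rows(steps=[-1, -0.05, 0, 0, 0, -1, 0, 0, 0, 0])

```text
clock: 18.2
position: [0.5461, -0.0778, 0.0553]
ee_rot: [0.0, 0.696, 0.718, -0.0]
contact_force: [2.4, 4.0, -1.6]
width: 0.0212
gripper_force: 30.1
```

>>> send_rows(steps=[-1, -0.05, 0, 0, 0, -1, 0, 0, 0, 0])

```text
clock: 18.4
position: [0.5461, -0.0784, 0.0553]
ee_rot: [0.0, 0.696, 0.718, 0.0]
contact_force: [3.6, 2.9, -2.4]
width: 0.0212
gripper_force: 30.1
```

>>> send_rows(steps=[-1, -0.05, 0, 0, 0, -1, 0, 0, 0, 0])

```text
clock: 18.6
position: [0.5461, -0.0788, 0.0553]
ee_rot: [0.0, 0.696, 0.718, 0.0]
contact_force: [2.4, 2.6, -2.4]
width: 0.0212
gripper_force: 30.1
```

>>> send_rows(steps=[-1, -0.05, 0, 0, 0, -1, -0.05, 0, 0, 0, -1, 0, 0, 0, 0])

```text
clock: 18.9
position: [0.5461, -0.0799, 0.0553]
ee_rot: [0.0, 0.696, 0.718, -0.0]
contact_force: [2.8, 2.8, -2.4]
width: 0.021
gripper_force: 30.1
```

>>> send_rows(steps=[-1, -0.05, 0, 0, 0, -1, -0.05, 0, 0, 0, -1, 0, 0, 0, 0])

```text
clock: 19.2
position: [0.5461, -0.0809, 0.0553]
ee_rot: [0.0, 0.696, 0.718, -0.0]
contact_force: [2.6, 3.7, -2.4]
width: 0.0213
gripper_force: 30.1
```

>>> send_rows(steps=[-1, -0.05, 0, 0, 0, -1, -0.05, 0, 0, 0, -1, 0, 0, 0, 0])

```text
clock: 19.5
position: [0.5462, -0.0819, 0.0553]
ee_rot: [0.0, 0.696, 0.718, -0.0]
contact_force: [3.7, 3.1, -2.1]
width: 0.0214
gripper_force: 30.1
```

>>> send_rows(steps=[-1, -0.05, 0, 0, 0, -1, -0.05, 0, 0, 0, -1, 0, 0, 0, 0])

```text
clock: 19.8
position: [0.5462, -0.0829, 0.0553]
ee_rot: [0.0, 0.696, 0.718, -0.0]
contact_force: [2.6, 2.9, -2.5]
width: 0.0208
gripper_force: 30.1
```

>>> send_rows(steps=[-1, -0.05, 0, 0, 0, -1, -0.05, 0, 0, 0, -1, 0, 0, 0, 0])

```text
clock: 20.1
position: [0.5462, -0.0839, 0.0553]
ee_rot: [0.0, 0.696, 0.718, -0.0]
contact_force: [3.0, 2.4, -1.4]
width: 0.0211
gripper_force: 30.2
```

>>> send_rows(steps=[-1, -0.05, 0, 0, 0, -1, -0.05, 0, 0, 0, -1, 0, 0, 0, 0])

```text
clock: 20.4
position: [0.5462, -0.0849, 0.0553]
ee_rot: [0.0, 0.696, 0.718, -0.0]
contact_force: [3.0, 3.4, -1.7]
width: 0.0211
gripper_force: 30.2
```

>>> send_rows(steps=[-1, -0.05, 0, 0, 0, -1, -0.05, 0, 0, 0, -1, 0, 0, 0, 0])

```text
clock: 20.7
position: [0.5463, -0.0859, 0.0553]
ee_rot: [0.0, 0.696, 0.718, -0.0]
contact_force: [2.9, 3.9, -2.1]
width: 0.0209
gripper_force: 30.2
```

>>> send_rows(steps=[-1, -0.05, 0, 0, 0, -1, -0.05, 0, 0, 0, -1, 0, 0, 0, 0])

```text
clock: 21.0
position: [0.5463, -0.0869, 0.0553]
ee_rot: [0.0, 0.696, 0.718, -0.0]
contact_force: [2.7, 3.3, -3.1]
width: 0.0213
gripper_force: 30.2
```

>>> send_rows(steps=[-1, -0.05, 0, 0, 0, -1, -0.05, 0, 0, 0, -1, 0, 0, 0, 0])

```text
clock: 21.3
position: [0.5463, -0.0873, 0.0553]
ee_rot: [-0.0, 0.696, 0.718, 0.0]
contact_force: [2.2, 5.3, -1.8]
width: 0.0211
gripper_force: 30.2
```

>>> send_rows(steps=[-1, -0.05, 0, 0, 0, -1, 0, 0, 0, 0, -1, 0, 0, 0, 0])

```text
clock: 21.6
position: [0.5463, -0.0875, 0.0553]
ee_rot: [-0.0, 0.696, 0.718, 0.0]
contact_force: [3.9, 5.2, -1.3]
width: 0.0213
gripper_force: 30.2
```

>>> send_rows(steps=[-1, -0.05, 0, 0, 0, -1, 0, 0, 0, 0, -1, 0, 0, 0, 0])

```text
clock: 21.9
position: [0.5463, -0.0877, 0.0553]
ee_rot: [-0.001, 0.696, 0.718, 0.001]
contact_force: [3.1, 6.3, -1.4]
width: 0.0216
gripper_force: 30.2
```

>>> send_rows(steps=[-1, -0.05, 0, 0, 0, -1, 0, 0, 0, 0, -1, 0, 0, 0, 0])

```text
clock: 22.2
position: [0.5463, -0.0879, 0.0553]
ee_rot: [-0.001, 0.696, 0.718, 0.001]
contact_force: [3.1, 7.8, -2.2]
width: 0.0209
gripper_force: 30.2
```

>>> send_rows(steps=[-1, -0.05, 0, 0, 0, -1, 0, 0, 0, 0, -1, 0, 0, 0, 0])

```text
clock: 22.5
position: [0.5463, -0.088, 0.0553]
ee_rot: [-0.001, 0.696, 0.718, 0.001]
contact_force: [4.1, 7.5, -1.1]
width: 0.0211
gripper_force: 30.3
```

>>> send_rows(steps=[-1, -0.05, 0, 0, 0, -1, 0, 0, 0, 0, -1, 0, 0, 0, 0])

```text
clock: 22.8
position: [0.5462, -0.0882, 0.0553]
ee_rot: [-0.001, 0.696, 0.718, 0.001]
contact_force: [4.7, 7.8, -1.2]
width: 0.0212
gripper_force: 30.3
```

>>> send_rows(steps=[-1, -0.03, 0, 0, 0, -1, 0, 0, 0, 0, -1, 0, 0, 0, 0, -1, 0, 0, 0, 0])

```text
clock: 23.2
position: [0.5463, -0.0883, 0.0553]
ee_rot: [-0.001, 0.696, 0.718, 0.001]
contact_force: [2.9, 9.0, -1.2]
width: 0.0209
gripper_force: 30.3
```

>>> send_rows(steps=[-1, -0.04, 0, 0, 0, -1, 0, 0, 0, 0, -1, 0, 0, 0, 0, -1, 0, 0, 0, 0])

```text
clock: 23.6
position: [0.5462, -0.0884, 0.0553]
ee_rot: [-0.002, 0.696, 0.718, 0.002]
contact_force: [3.3, 9.5, -1.2]
width: 0.0209
gripper_force: 30.3
```

>>> send_rows(steps=[-1, 0.15, 0, 0, 0, -1, 0.15, 0, 0, 0, -1, 0.15, 0, 0, 0, -1, 0.2, 0, 0, 0, -1, 0.2, 0.05, 0, 0, -1, 0.2, 0.05, 0, 0, -1, 0, 0, 0, 0])

```text
clock: 24.3
position: [0.5463, -0.08, 0.055]
ee_rot: [-0.001, 0.696, 0.718, -0.0]
contact_force: [0.6, 0.0, -3.0]
width: 0.0212
gripper_force: 30.1
```

>>> send_rows(steps=[-1, 0.7, 0, 0, 0, -1, 1, 0, 0, 0, -1, 1, 0.05, 0, 0, -1, 1, 0.05, 0, 0, -1, 1, 0.05, 0, 0, -1, 1, 0.05, 0, 0, -1, 1, 0.05, 0, 0, -1, 1, 0.05, 0, 0, -1, 0.7, 0.1, 0, 0, -1, 0, 0, 0, 0, -1, 0, 0, 0, 0])

```text
clock: 25.4
position: [0.5485, 0.0037, 0.0553]
ee_rot: [0.0, 0.696, 0.719, -0.0]
contact_force: [0.6, -0.6, -2.6]
width: 0.0211
gripper_force: 30.1
```

>>> send_rows(steps=[-1, 0, 0, -0.5, 0, -1, 0, 0, -1, 0, -1, 0, 0, -1.5, 0, -1, 0, 0, -2, 0, -1, 0, 0, -2, 0, -1, 0, 0, 0, 0, -1, 0, 0, 0, 0])

```text
clock: 26.1
position: [0.5485, 0.0034, 0.1258]
ee_rot: [0.001, 0.696, 0.718, 0.0]
contact_force: [-0.6, -0.2, -3.3]
width: 0.021
gripper_force: 30.2
```

Run:
```python
from h import *
from rig import get_image
s,d,T=wrist("w4");print(s["position"],s["ee_rot"],s["contact_force"])
t=get_image("top")["color"][:,:,::-1]
c=get_image("scene")["color"][:,:,::-1]
v=[cv2.resize(x,(400,300),interpolation=cv2.INTER_CUBIC) for x in (c[180:390,0:280],t[160:310,300:500],d["color"][90:300,140:420,::-1])]
cv2.imwrite("pics/c4.png",np.vstack([np.hstack(v[:2]),np.hstack([v[2],v[2]*0])]))
```

```text
[0.54854442 0.00335387 0.12581825] [5.89057148e-04 6.95856343e-01 7.18180674e-01 3.49454895e-04] [-0.61285945 -0.1959318  -3.32489788]
```

View pics/c4.png

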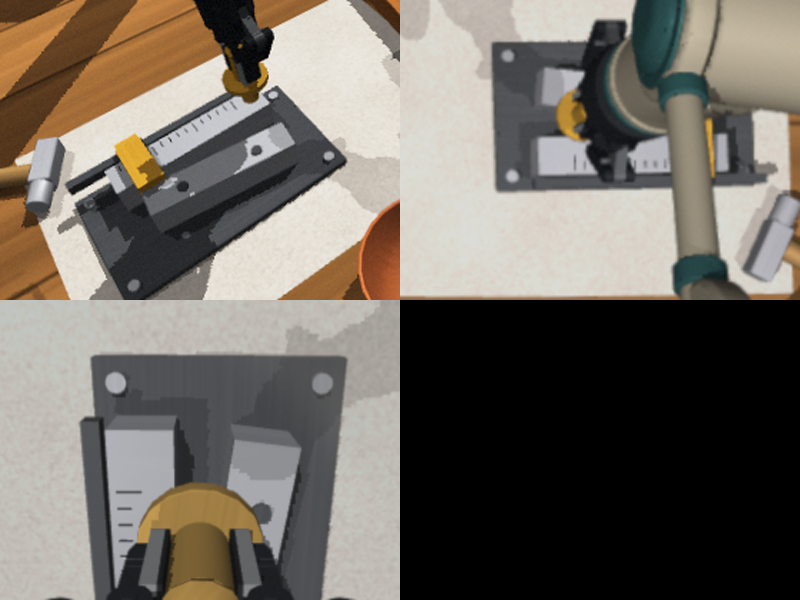

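>>> send_rows(steps=[-1, 2, 0.3, 0, 0, -1, 3, 0.4, 0, 0, -1, 3.5, 0.5, 0, 0, -1, 3.5, 0.5, 0, 0, -1, 3.5, 0.5, 0, 0, -1, 3.5, 0.5, 0, 0, -1, 3.5, 0.5, 0, 0, -1, 3, 0.41, 0, 0, -1, 1.7, 0.2, 0, 0, -1, 0, 0, 0, 0, -1, 0, 0, 0, 0])

```text
clock: 27.35
position: [0.5772, 0.2758, 0.1244]
ee_rot: [0.0, 0.695, 0.719, -0.001]
contact_force: [-0.4, -0.6, -3.1]
width: 0.0211
gripper_force: 30.2
```

Run:
```python
from h import *
s,d,T=wrist("w5");print(s["position"],s["ee_rot"],s["contact_force"])
for n in("w2","w4","w5"):
    im=cv2.imread(f"pics/{n}.png");m=cv2.inRange(cv2.cvtColor(im,cv2.COLOR_BGR2HSV),(17,110,40),(32,255,255))
    k,l,st,ce=cv2.connectedComponentsWithStats(m);i=l[240,280];print(n,st[i],ce[i])
```

```text
[0.57717555 0.27581359 0.12435246] [ 5.25930538e-05  6.95474740e-01  7.18549235e-01 -1.37102550e-03] [-0.41975467 -0.64938977 -3.05969617]
w2 [ 236  218   88  126 6481] [279.44005555 276.75219873]
w4 [ 236  218   88  150 7452] [277.64492754 286.45008052]
w5 [ 236  217   88  127 6516] [279.43262738 276.16635973]
```

>>> send_rows(steps=[-1, 0.14, 0.09, 0, 0, -1, 0, 0, 1.5, 0, -1, 0, 0, 1.5, 0, -1, 0, 0, 1.2, 0, -1, 0, 0, 1, 0, -1, 0, 0, 1, 0, -1, 0, 0, 0.5, 0, -1, 0, 0, 0.3, 0, -1, 0, 0, 0, 0])

```text
clock: 28.3
position: [0.5786, 0.2781, 0.055]
ee_rot: [-0.0, 0.696, 0.718, -0.0]
contact_force: [0.7, -0.2, -2.5]
width: 0.021
gripper_force: 30.2
```

>>> send_rows(steps=[-1, 0, 0, 0.2, 0, -1, 0, 0, 0.15, 0, -1, 0, 0, 0, 0, 0, 0, 0, 0, 0, 0, 0, 0, 0, 0, 0, 0, 0, 0, 0, 0, 0, 0, 0, 0])

```text
clock: 29.0
position: [0.5789, 0.2782, 0.0521]
ee_rot: [0.0, 0.696, 0.718, 0.0]
contact_force: [0.3, -0.9, 0.6]
width: 0.0427
gripper_force: 0.0
```

>>> send_rows(steps=[0, 0, 0, -0.5, 0, 0, 0, 0, -1.5, 0, 0, 0, 0, -2.5, 0, 0, 0, 0, -3, 0, 0, 0, 0, -3, 0, 0, 0, 0, -3, 0, 0, 0, 0, -3, 0, 0, -4, 0, 0, 0, 0, -3, 0, 0, 0, 0, 0, 0, 0, 0, 0, 0, 0, 0, 0])

```text
clock: 30.1
position: [0.5809, 0.2078, 0.2173]
ee_rot: [-0.0, 0.696, 0.718, 0.0]
contact_force: [0.6, -0.1, -0.4]
width: 0.0428
gripper_force: 0.0
```

Run:
```python
from h import *
from rig import get_image
s,d,T=wrist("w6");print(s["position"],s["width"],s["contact_force"])
im=d["color"][:,:,::-1]
h=cv2.cvtColor(np.ascontiguousarray(im),cv2.COLOR_BGR2HSV);m=cv2.inRange(h,(19,120,60),(32,255,255))
n,l,st,ce=cv2.connectedComponentsWithStats(m)
for i in range(1,n):
    if st[i,4]>300:
        cs,_=cv2.findContours((l==i).astype(np.uint8),0,2);c=max(cs,key=len)[:,0,:]
        w=onz(c,.048,d,T);print(st[i],cv2.minEnclosingCircle((w[:,:2]*1000).astype(np.float32)))
t=get_image("top")["color"][:,:,::-1]
c=get_image("scene")["color"][:,:,::-1]
v=[cv2.resize(x,(400,300),interpolation=cv2.INTER_CUBIC) for x in (c[110:260,220:420],t[160:310,320:520],im,c[200:380,20:260])]
cv2.imwrite("pics/c6.png",np.vstack([np.hstack(v[:2]),np.hstack(v[2:])]));cv2.imwrite("pics/top6.png",t)
```

```text
[0.58094521 0.20782522 0.21728094] 0.042786290998229184 [ 0.55850118 -0.14363893 -0.37985173]
[  96   64   57   52 2209] ((427.40716552734375, 296.3828430175781), 27.08200454711914)
[ 180   76   49   51 1915] ((503.8421936035156, 286.8631591796875), 23.743141174316406)
[ 256   89   48   49 1799] ((577.1742553710938, 278.2535705566406), 23.40177345275879)
```

View pics/c6.png

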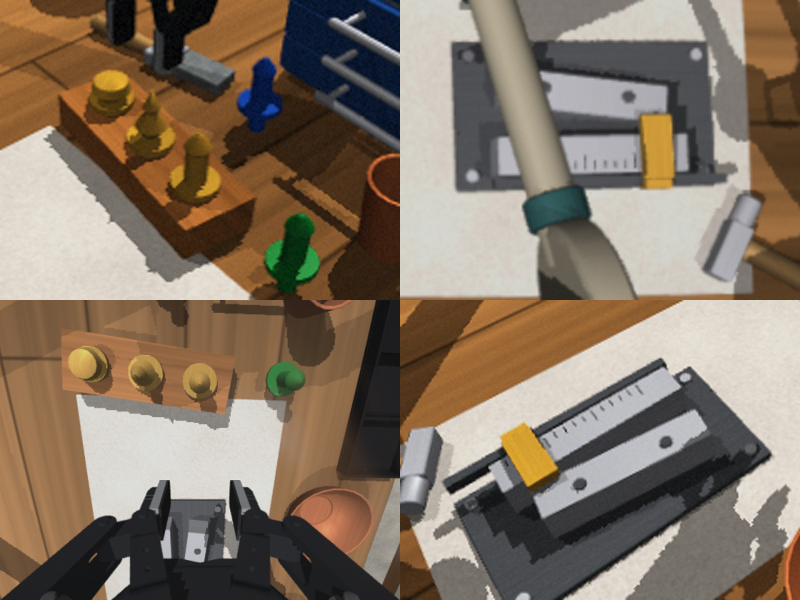

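Run:
```python
from h import *
from rig import sign_off
t=np.load("top0.npz")
print(onz([[440.3,218]],.057,t,t["T"]), "expected nose y ~ -0.112")
print(sign_off())
```

```text
[[ 0.55347828 -0.11047886  0.057     ]] expected nose y ~ -0.112
the job is handed in; nothing more can be done
None
```

I gauged the straight-stemmed finial, put it back upright in its hole and handed the job in at about 30 s. It was pressed home with about 9.5 N along the slot at roughly 112 mm from the mouth. The rider is left as the reading, with its nose within about 2 mm of where the finial stopped, and the other two finials are undisturbed. The jaw contact force could not be measured directly, so the 5 to 20 N limits on it are inferred from the wrist force.

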